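# Clamp the inlay sample and hold the hand lens at its focal height

### The arm

A 6-joint arm with a two-finger parallel gripper is mounted at the origin on the work surface. World frame = base frame: x ahead of the robot, y to its left, z up, the work surface at z = 0. Lengths are in m, angles in rad, forces in N, time in s.
With the tool pointing down it reaches from about 0.275 to 0.75 m from the base axis. Payload 10.2 kg.
Tool frame: the origin (TCP) lies midway between the tips of the shut fingers; the grasp point (between the pads) lies 19 mm behind it; y points along the fingers, z is the direction in which the jaws open and shut, and the axes are right-handed (so a half turn about y gives the same grasp; the last joint's range is limited). The gripper opens to 85 mm and grips with 20 to 120 N. Pads are 22 mm wide; open, the fingers measure 114 mm over their backs; the gripper's body (76 mm by 85 mm) begins 54 mm behind the grasp point. The pads swing forward as they close: fully open they stand 13 mm farther back than shut.
Start: joints at [1.021, 0.313, 1.498, -0, 1.331, -0.223], TCP at [0.169, 0.497, 0.208] pointing down, gripper open.
Joint ranges: [-2.94, 2.94], [-0.97, 2.17], [0.19, 2.56], [-1.23, 4.37], [0.02, 3.11], [-2.88, 2.88]. Speed limits (rad/s): [2.39, 2.39, 3.01, 3.14, 3.14, 3.14].

### API

Orientations are given as a unit quaternion [w, x, y, z].
In Python, from station import * gives the robot as it stands. The module is installed in compiled form; this text tells all that it offers.
- The arm moves only by the tool arm_command, never from a script. Its argument "moves" is a list that holds one entry, the list of rows, each a list of 5 numbers: the finger opening in mm, from 0 to 85.4, then the shift along the tool's x, y, z in units of 0.1 m (1.0 is 0.1 m), then the turn about the tool's y in units of pi/4 rad (1.0 is pi/4 rad). A call has 1 to 12 rows; each row is the pose to reach, as a shift and turn from the pose commanded when the call began, along the tool's axes at that moment; what a row does not reach only later rows make up. A row lasts 1/12 s, in which the tool goes at most 41.7 mm and 7.16 degrees, less where a joint would pass 70% of its speed; a pose out of reach is approached as far as the arm can. A call with a number of a shift or a turn outside -1 to 1 is refused whole. A call with a gripper value outside its range is refused whole. The fingers move at their own pace and stop on an object; "squeeze" is the grip in N (left out, the last holds). Time passes only in rows, so rows that repeat a pose let the fingers close. It gives the time, the measured TCP pose, the force and the opening at its end, in the units of the state.
- sense(): the state, without advancing time (a new reading comes with each control period).
- read_camera(name): name is "scene" or "top"; returns the picture (480x640x3 uint8, red, green, blue); there is no depth.
- camera_params(name): a dict with "vfov" (degrees; the focal length in pixels is half the picture's height over the tangent of half this angle, whatever the lens; pixels are square), "cx", "cy" (the principal point, pixels), "eye" and "rotation" of the camera in the world. Camera axes: x right, y up, looking along -z (the intrinsics and any distortion apply to the point x, -y, -z); pixel columns grow to the right and rows downward; lengths in m; the calibration is good to about 2 mm. A picture is of the moment at which its call begins. camera_params takes no time and is no camera call.
- close_job(): hands the job in, once; it reports no verdict.
The state is a dict: "t": time; "qpos": joint angles; "qvel": joint speeds; "joint_efforts": joint torques, N m; "tcp_pos": TCP position; "tool_rot": TCP orientation; "ft_force": force on the tool from outside, world axes, zero at the start; "torque": the same for the moment, N m; "finger_gap": opening from 0.0 (shut) to 1.0 (fully open).
Only numpy, scipy, OpenCV 4.12 (cv2) and the standard library are available. Lean on these libraries where they do the work, as an engineer would, in place of code of your own. Each camera call takes 0.05 s, during which the arm holds its last target.

### The job

The walnut sample is already in the inspection jig: first swing the clamp arm with the orange crossbar fully down onto it, then take the hand lens off its rest and hold it level over the light bow-tie inlay, centred on it, with the lens at the height shown by the red pointer on the jig's post. Finish while holding the lens there, still and touching nothing but your gripper. Never touch the sample with the lens, and leave the pointer, the sample and the other things on the bench where they are.

Things in the scene. Friction and masses are not known exactly. Their poses are not given: they have to be found in the camera images.
- jig: Fixed plywood jig, base 18 mm thick, x -108 to +107, y -75 to +75 mm; origin at bench level under the sample pocket's middle, z up, yaw up to 0.3 rad either way. Height post (10 mm thick, top 145 mm above the bench) at x = -92; clamp bracket at x 71 to 97, y -22 to +22, top 64 mm above the bench. Dark rails, tops 28 mm above the bench, hold the sample with up to 1.5 mm play.
- clamp (a joint): Opening angle of the clamp arm, rad: 0 = arm level, rubber foot down on the sample (end stop), 1.5 = nearly upright. Starts open at 0.8 to 1.3. It hinges about the jig's y axis and stays where it is left (hinge friction about 0.12 N m, some 2 N at the crossbar).
- clamp_hinge (a point): Point on the clamp's hinge axis, fixed to the jig, 80 mm along the jig's +x from its origin and 52 mm above the bench.
- clamp_grip (a point): Middle of the orange crossbar at the clamp arm's end, 14 mm thick, 40 mm long, parallel to the jig's y. Arm down: 65 mm towards the jig's -x from the hinge point and 15 mm above it (27 mm above the sample's top); opening swings it up and towards +x round the hinge. Pinch it by its two ends from above, or push it.
- inlay (a point): Centre of the light bow-tie inlay (30 x 16 mm) on the top face of the dark walnut sample, a loose block 76 x 84 x 22 mm, whose top is 40 mm above the bench. The inlay centre is 23 mm towards the jig's -x from the block's centre.
- pointer_tip (a point): Tip of the red pointer, a collar (18 mm across, 14 mm tall) on the jig's post whose tongue points at the inlay; the tip is 49 mm from the inlay's centre horizontally. Its height, 95 to 125 mm above the bench, differs each time and is the wanted height of lens_centre. The collar slides on the post if pushed (4 N).
- lens_centre (a point): Centre of the hand lens's glass, half-way up its brass rim (rim 60 mm across, 14 mm tall). z is the lens axis. It lies 78 mm along the lens's -y from lens_grip, at the same height.
- lens_grip (a point): Middle of the grip part of the lens's black handle, half-way up. The handle runs along the lens's y from -52 to +63 mm about this point, 16 mm wide in x, 14 mm tall in z. The lens (about 120 g, balance point within 10 mm of here) lies loose and level on its rest, this point 37 mm above the bench.
- rest: Fixed plywood rest of the hand lens: board 90 (x) x 180 (y, -110 to +70) x 10 mm with two cork pads, tops 30 mm above the bench: 40 x 40 mm under the rim (y = -78) and 30 x 14 mm under the handle's end (y = +52). Between them the handle is free beneath. Origin at bench level below the handle's grip part; yaw up to 0.3 rad.
- offcut: Bystander: two small offcuts glued in a step, 70 x 36 x 34 mm, origin under its middle.
- gauge: Bystander: wooden marking gauge, 150 mm stem along x, head 22 x 50 x 32 mm, origin at bench level under the stem's middle.
- glue: Bystander: white glue bottle, 56 mm across, 150 mm tall, origin under its middle.
- tape: Bystander: roll of blue tape, 90 mm across, 25 mm tall, lying flat, origin under its middle.
- chisel: Bystander: chisel lying along its x, 240 mm long, 24 mm thick, handle to -x, origin at bench level near its middle.
- square: Bystander: try square, stock 100 x 18 x 18 mm along x, steel blade 140 mm along y, origin at bench level under the stock.
- mug: Bystander: blue mug, 80 mm across, 95 mm tall, origin under its middle.
Mind the look-alikes: they are no part of the job. What is shaped like the part that bears lens_centre but green is not meant. Several things have the shape of the rest; the one meant has the colours described above.

How it is judged:
By the outcome, as a careful person would: the job done as asked, in the order asked, and still so for the second after the job is handed in, while the arm keeps its last pose, push and grip.
It also fails if it takes over 54 s, if anything falls off the work surface, if the arm or the gripper's body presses on something with over 40 N, if the wrist force passes 120 N, or if a joint passes its speed limit or range.

## Working session

There is one attempt and no reset: what is moved stays moved. The work goes in short steps, Python scripts to look and compute and a tool call to move; the robot and the scene stay as the last step left them, time stands still between calls to the robot, and variables do not carry over. Pictures are saved under pics/ and viewed, and the job is handed in when it is done.

Besides the shell and the picture viewer there is one more tool, called after "Call:" as name(argument=value, ...) on one line, values as JSON. arm_command: Moves the arm, as the interface text tells. Its arguments: {"type":"object","properties":{"moves":{"type":"array","items":{"type":"array","items":{"type":"array","items":{"type":"number"}}}},"squeeze":{"type":"number"}},"required":["moves"]}

```bash
mkdir -p pics; python3 - <<'E'
from station import *
import cv2
for n in("scene","top"):
    im=read_camera(n); cv2.imwrite(f"pics/{n}0.png",im[:,:,::-1]); print(n,camera_params(n))
s=sense(); print(s)
E
```

```text
scene {'vfov': 50.358612402545674, 'cx': 321.7439965058461, 'cy': 235.5079503188177, 'eye': array([1.11560561, 0.35244561, 1.16635882]), 'rotation': array([0.47743633, 0.13064514, 0.23933613, 0.83528714])}
top {'vfov': 57.66800121456309, 'cx': 313.2193188223616, 'cy': 239.07313345606684, 'eye': array([ 0.35093043, -0.00697284,  1.15528368]), 'rotation': array([ 0.70757239,  0.06431379, -0.06293654, -0.70088804])}
{'t': 0.1, 'qpos': array([ 1.02058888e+00,  3.13361530e-01,  1.49837764e+00, -1.64864806e-07,
        1.33098944e+00, -2.23393605e-01]), 'qvel': array([-0.00099373, -0.00174702, -0.00279019,  0.00075575, -0.00043875,
        0.00010444]), 'joint_efforts': array([ 2.97994229e-03, -4.12900436e+01, -2.60140836e+01, -1.40398720e-04,
        3.07035181e-03, -5.87080217e-05]), 'tcp_pos': array([0.16840788, 0.49698105, 0.20710273]), 'tool_rot': array([-0.69731517,  0.69805911, -0.11518403,  0.11488113]), 'ft_force': array([-0.6032765 ,  0.33581659,  0.07637495]), 'torque': array([-0.02963171,  0.02852311, -0.030947  ]), 'finger_gap': 1.0017390088318077}
```

View pics/scene0.png

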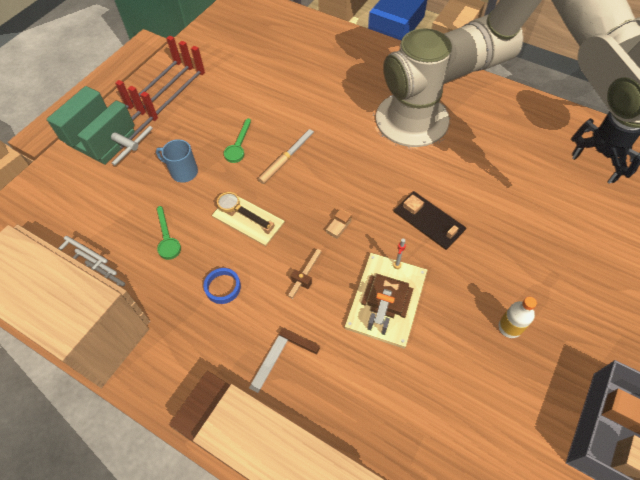

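View pics/top0.png

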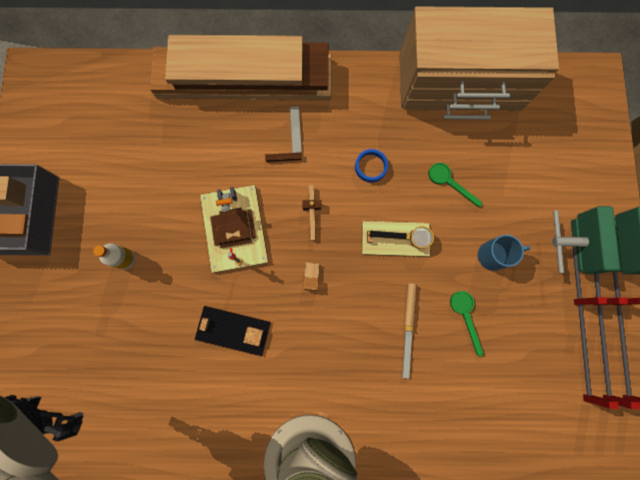

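The scene picture shows the jig near (388,298) with its clamp open towards the viewer, the lens on its pale rest near (245,212), and the green decoys. In the top picture the jig is near (234,228) and the lens's grip near (390,236). Next I'll zoom in.

```bash
cat > h.py <<'E'
import numpy as np, cv2
from scipy.spatial.transform import Rotation as R
from station import camera_params
def cam(n):
    p=camera_params(n); q=p['rotation']; return p,R.from_quat([q[1],q[2],q[3],q[0]]).as_matrix(),240/np.tan(np.radians(p['vfov']/2))
def proj(n,P):
    p,M,f=cam(n); c=(np.atleast_2d(P)-p['eye'])@M
    return np.c_[p['cx']+f*c[:,0]/-c[:,2], p['cy']-f*c[:,1]/-c[:,2]]
def atz(n,uv,z):
    p,M,f=cam(n); uv=np.atleast_2d(uv).astype(float)
    d=np.c_[(uv[:,0]-p['cx'])/f,-(uv[:,1]-p['cy'])/f,-np.ones(len(uv))]@M.T
    return p['eye']+d*((z-p['eye'][2])/d[:,2])[:,None]
def crop(n,src,x0,y0,w,h,k,out):
    im=cv2.imread(src)[y0:y0+h,x0:x0+w]; im=cv2.resize(im,None,fx=k,fy=k,interpolation=cv2.INTER_CUBIC); cv2.imwrite(out,im)
E
python3 - <<'E'
from h import *
crop('t','pics/top0.png',190,175,90,105,7.0,'pics/jt.png') if 0 else crop('t','pics/top0.png',190,180,100,100,6,'pics/jt.png')
crop('t','pics/scene0.png',335,230,100,120,5,'pics/js.png')
crop('t','pics/top0.png',350,210,100,60,8,'pics/lt.png')
crop('t','pics/scene0.png',200,180,100,70,8,'pics/ls.png')
E
```

```text
(no output)
```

View pics/jt.png

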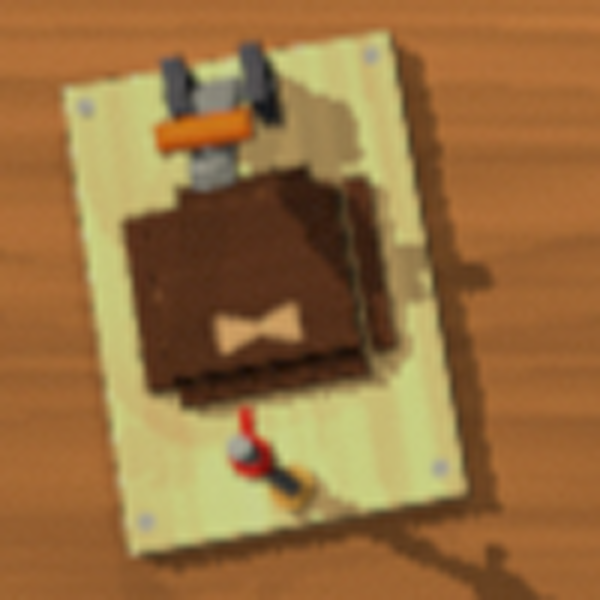

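View pics/js.png

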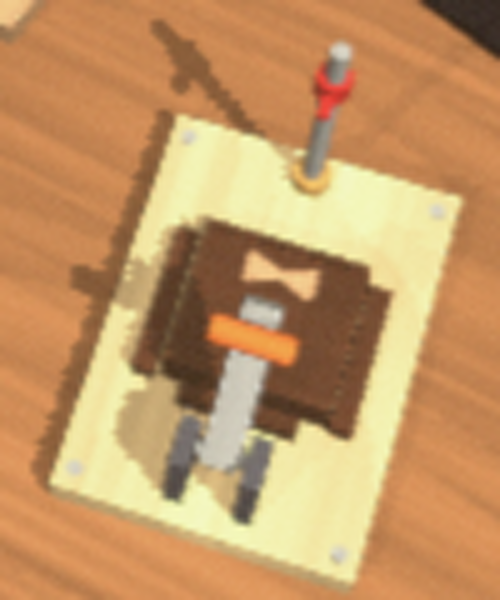

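View pics/lt.png

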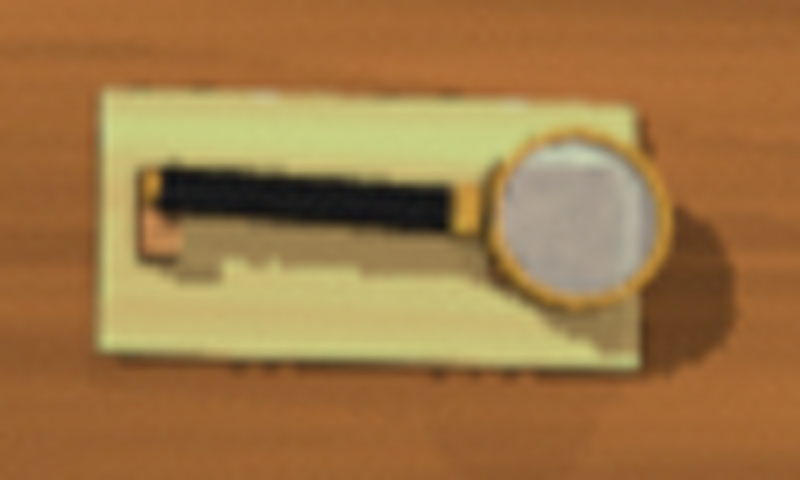

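View pics/ls.png

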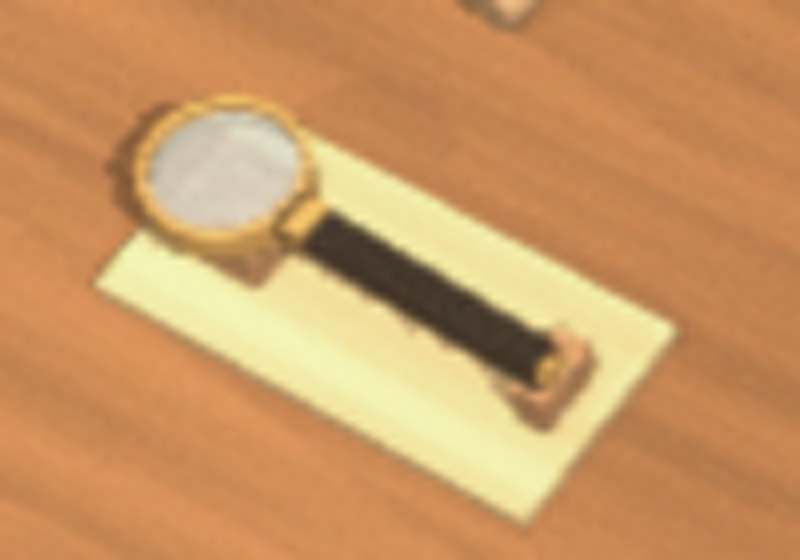

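```bash
cat > fit.py <<'E'
from h import *
from scipy.optimize import least_squares
def un(pts,off,k): return (np.array(pts,float)+.5)/k-.5+np.array(off)
jc=np.array([[107,75,18],[107,-75,18],[-108,-75,18],[-108,75,18]])/1e3
jt=un([(65,88),(388,30),(465,495),(132,553)],(190,180),6)
js=un([(355,577),(50,485),(180,117),(460,200)],(335,230),5)
def T(p,P): c,s=np.cos(p[2]),np.sin(p[2]); return np.c_[p[0]+c*P[:,0]-s*P[:,1],p[1]+s*P[:,0]+c*P[:,1],P[:,2]]
def fit(P,t,s,x0):
    f=lambda p:np.r_[(proj('top',T(p,P))-t).ravel(),(proj('scene',T(p,P))-s).ravel()]
    r=least_squares(f,x0); return r.x,r.fun.reshape(-1,2)
if __name__=='__main__':
    p,res=fit(jc,jt,js,[.4,.15,0]); print('jig',p); print(res.round(2))
    print('top only',atz('top',jt,.018).mean(0),'scene only',atz('scene',js,.018).mean(0), jc.mean(0))
    # rest: which way: rim in world? 
    rc=np.array([[45,70,10],[-45,70,10],[-45,-110,10],[45,-110,10]])/1e3
    rt=un([(102,90),(97,352),(638,370),(635,106)],(350,210),8)
    rs=un([(525,522),(677,330),(305,130),(95,285)],(200,180),8)
    p,res=fit(rc,rt,rs,[.4,-.1,0]); print('rest',p); print(res.round(2))
    # lens
    lt=un([(580,218)],(350,210),8); ls=un([(228,170)],(200,180),8)
    et=un([(152,190)],(350,210),8); es=un([(545,367)],(200,180),8)
    print('lens rim top',atz('top',lt,.044),'scene',atz('scene',ls,.044))
    print('handle end',atz('top',et,.037),atz('scene',es,.037))
    # triangulate inlay, pointer tip, clamp bar
    def tri(a,b):
        A=[];B=[]
        for n,uv in(('top',a),('scene',b)):
            p0=atz(n,uv,0)[0];e=cam(n)[0]['eye'];d=(p0-e)/np.linalg.norm(p0-e);Pm=np.eye(3)-np.outer(d,d);A.append(Pm);B.append(Pm@e)
        X=np.linalg.solve(sum(A),sum(B)); return X,proj('top',X)-a,proj('scene',X)-b
    for nm,a,b in(('inlay',(259,328),(281,276)),('tip',(246,410),(325,118)),('bar',(205,130),(253,339)),('posttop',(240,447),(340,48)),('collar',(250,455),(334,85))):
        a=un([a],(190,180),6);b=un([b],(335,230),5); print(nm,tri(a,b), atz('top',a,.04)[0][:2],atz('scene',b,.04)[0][:2])
E
python3 fit.py
```

```text
jig [0.58621983 0.20993214 0.19473972]
[[-0.73  0.6 ]
 [ 0.23  0.43]
 [ 0.52  0.29]
 [-0.54  1.12]
 [-0.35  1.93]
 [-0.67  0.2 ]
 [-0.69 -0.38]
 [ 0.18 -0.07]]
top only [0.58738593 0.20956707 0.018     ] scene only [0.58439735 0.21022383 0.018     ] [-0.0005  0.      0.018 ]
rest [ 0.56365166 -0.20145831 -0.03915104]
[[-0.77 -0.23]
 [-1.12  0.09]
 [-0.83  1.1 ]
 [-0.4   0.94]
 [ 0.03  1.07]
 [ 0.69  0.93]
 [-5.21 -2.89]
 [ 0.65  0.16]]
lens rim top [[ 0.56197876 -0.28596329  0.044     ]] scene [[ 0.55955672 -0.28491148  0.044     ]]
handle end [[ 0.57130581 -0.14827866  0.037     ]] [[ 0.56792821 -0.15131759  0.037     ]]
inlay (array([0.56366123, 0.20600834, 0.04453443]), array([[-0.333701  ,  0.13884553]]), array([[-0.38374086, -0.01598049]])) [0.56490623 0.20602374] [0.56099579 0.20624331]
tip (array([0.51576644, 0.1960583 , 0.11836476]), array([[-0.51197853,  0.21300082]]), array([[-0.56393047, -0.01428534]])) [0.52879509 0.21009981] [0.4702303  0.18561349]
bar (array([0.63278791, 0.21834745, 0.11484365]), array([[-0.3672711 ,  0.14886659]]), array([[-0.43240952, -0.02162408]])) [0.65347838 0.23360387] [0.5979471  0.20972566]
posttop (array([0.49642498, 0.19090813, 0.15013362]), array([[-0.23970732,  0.10040162]]), array([[-0.25911751, -0.00413894]])) [0.5126346  0.21198168] [0.42899626 0.17398201]
collar (array([0.49769959, 0.19268769, 0.11956584]), array([[-0.19856461,  0.08350114]]), array([[-0.21663393, -0.00416846]])) [0.50919721 0.2075224 ] [0.45046553 0.18102658]
```

```bash
cat > fit2.py <<'E'
from fit import *
import h
base={n:h.cam(n) for n in('top','scene')}
def pj(n,P,d):
    p,M,f=base[n]; M2=R.from_rotvec(d[3:]).as_matrix()@M
    c=(P-(p['eye']+d[:3]))@M2
    return np.c_[p['cx']+f*c[:,0]/-c[:,2], p['cy']-f*c[:,1]/-c[:,2]]
rc=np.array([[45,70,10],[-45,70,10],[-45,-110,10],[45,-110,10]])/1e3
rt=un([(102,90),(97,352),(638,370),(635,106)],(350,210),8)
rs=un([(525,522),(677,330),(305,130),(95,285)],(200,180),8)
J=lambda a,b:(un([a],(190,180),6),un([b],(335,230),5))
inl=J((259,328),(281,276)); pt=J((240,447),(340,48)); tip=J((246,410),(325,118)); bar=J((205,130),(253,339))
lt=un([(580,218)],(350,210),8),un([(228,170)],(200,180),8)
le=un([(152,190)],(350,210),8),un([(545,367)],(200,180),8)
def model(x):
    jig,rest=x[0:3],x[3:6]; dt=x[6:12]*np.r_[[.002]*3,[.002]*3]; ds=x[12:18]*np.r_[[.002]*3,[.002]*3]
    r=[]
    def add(P,t,s,w=None):
        for n,uv,d in(('top',t,dt),('scene',s,ds)):
            e=(pj(n,P,d)-uv)/.6
            if w is not None and n=='scene': e=e*w[:,None]
            r.append(e.ravel())
    add(T(jig,jc),jt,js); add(T(rest,rc),rt,rs,np.array([1,1,0,1.]))
    add(T(jig,np.array([[-.092,0,.145]])),*pt)
    play=x[18:20]*.001
    add(T(jig,np.array([[-.023+play[0],play[1],.040]])),*inl)
    a=x[20]; ang=np.arctan2(15,65)+a
    add(T(jig,np.array([[.080-.0667*np.cos(ang),0,.052+.0667*np.sin(ang)]])),*bar)
    add(x[21:24][None],*tip)
    gx,gy,yaw=x[24:27]; L=np.array([gx,gy,yaw])
    add(T(L,np.array([[0,-.078,.044]])),*lt); add(T(L,np.array([[0,.063,.037]])),*le)
    return np.concatenate(r+[x[6:18],x[18:20]])
x0=np.r_[.586,.21,.195,.563,-.2,-.04,np.zeros(14),.84,.516,.196,.114,.566,-.21,-.07]
if __name__=='__main__':
    s=least_squares(model,x0); x=s.x; sd=np.sqrt(np.diag(np.linalg.inv(s.jac.T@s.jac)))
    for nm,a,b in(('jig',0,3),('rest',3,6),('dtop',6,12),('dsc',12,18),('play',18,20),('clamp',20,21),('tip',21,24),('lens',24,27)): print(nm,x[a:b].round(4),sd[a:b].round(4))
    print('rms',s.cost, 'inlay',T(x[:3],np.array([[-.023,0,.04]])))
    np.save('x.npy',x)
    from station import sense
    q=sense()['tool_rot']; print(R.from_quat([q[1],q[2],q[3],q[0]]).as_matrix().round(3))
    print('glue top',atz('top',(102,251),.15))
E
python3 fit2.py
```

```text
jig [0.5857 0.2094 0.1954] [0.0022 0.0022 0.0041]
rest [ 0.5633 -0.2045 -0.0242] [0.0023 0.0024 0.0066]
dtop [-0.5859 -0.0754  0.8147 -0.2435  0.4145  0.418 ] [0.8994 0.8916 0.8391 0.8395 0.8413 0.8643]
dsc [ 0.5859  0.0754  0.1737 -0.3349 -0.1884 -0.2651] [0.8994 0.8916 0.8666 0.7847 0.7896 0.8356]
play [-0.1432  0.4601] [0.7816 0.7532]
clamp [0.8314] [0.0209]
tip [0.5147 0.1959 0.1147] [0.0025 0.0023 0.0029]
lens [ 0.5655 -0.2109 -0.0694] [0.0024 0.0025 0.0118]
rms 13.970958842535246 inlay [[0.56315487 0.20494778 0.04      ]]
[[ 0.947 -0.001  0.321]
 [-0.321 -0.001  0.947]
 [-0.    -1.    -0.001]]
glue top [[0.50114297 0.48847973 0.15      ]]
```

Call:
arm_command(moves=[[[85, 0.33, 0, -0.08, 0], [85, 0.7, 0, -0.16, 0], [85, 1, 0, -0.23, 0], [85, 1, 0, -0.23, 0], [85, 1, 0, -0.23, 0]]], squeeze=25)

```text
t: 0.52
tcp_pos: [0.2567, 0.4427, 0.2073]
tool_rot: [-0.697, 0.698, -0.116, 0.116]
ft_force: [-0.1, 0.5, 0.4]
finger_gap: 0.998
```

Call:
arm_command(moves=[[[85, 0.33, 0, -0.08, 0], [85, 0.7, 0, -0.16, 0], [85, 1, 0, -0.23, 0], [85, 1, 0, -0.23, 0], [85, 1, 0, -0.23, 0]]])

```text
t: 0.93
tcp_pos: [0.3432, 0.3895, 0.2073]
tool_rot: [-0.698, 0.698, -0.116, 0.115]
ft_force: [0.6, 0.1, 0.4]
finger_gap: 0.996
```

Call:
arm_command(moves=[[[85, 0.33, 0, -0.08, 0], [85, 0.7, 0, -0.16, 0], [85, 1, 0, -0.23, 0], [85, 1, 0, -0.23, 0], [85, 1, 0, -0.23, 0]]])

```text
t: 1.35
tcp_pos: [0.43, 0.3361, 0.2072]
tool_rot: [-0.698, 0.698, -0.115, 0.115]
ft_force: [-0.0, 0.0, -0.1]
finger_gap: 0.993
```

Call:
arm_command(moves=[[[85, 0.33, 0, -0.08, 0], [85, 0.7, 0, -0.16, 0], [85, 1, 0, -0.23, 0], [85, 1, 0, -0.23, 0], [85, 1, 0, -0.23, 0]]])

```text
t: 1.77
tcp_pos: [0.5171, 0.2827, 0.2072]
tool_rot: [0.698, -0.698, 0.115, -0.114]
ft_force: [-0.8, 0.1, -0.6]
finger_gap: 0.995
```

Call:
arm_command(moves=[[[85, 0.33, 0, -0.08, -0.15], [85, 0.7, 0, -0.16, -0.3], [85, 1, 0, -0.24, -0.45], [85, 1, 0, -0.24, -0.66], [85, 1, 0, -0.24, -0.66], [85, 1, 0, -0.24, -0.66], [85, 1, 0, -0.24, -0.66]]])

```text
t: 2.35
tcp_pos: [0.6036, 0.2288, 0.2079]
tool_rot: [0.704, -0.704, -0.068, 0.068]
ft_force: [0.1, -0.3, 0.1]
finger_gap: 0.994
```

```bash
cat > st.py <<'E'
from h import *
from station import sense
import sys
s=sense();q=s['tool_rot'];M=R.from_quat([q[1],q[2],q[3],q[0]]).as_matrix()
print(s['tcp_pos'].round(4));print(M.round(3));print('yaw z deg',np.degrees(np.arctan2(M[1,2],M[0,2])))
if len(sys.argv)>3:
    print('units to target',(M.T@(np.array(list(map(float,sys.argv[1:4])))-s['tcp_pos'])*10).round(3))
E
python3 st.py .632 .219 .2
```

```text
[0.6036 0.2288 0.2079]
[[ 0.982 -0.    -0.191]
 [ 0.191  0.     0.982]
 [-0.    -1.     0.   ]]
yaw z deg 101.01945912664581
units to target [ 0.26   0.079 -0.151]
```

Call:
arm_command(moves=[[[85, 0.26, 0, -0.15, 0], [85, 0.26, 0, -0.15, 0], [85, 0.26, 0.2, -0.15, 0], [85, 0.26, 0.5, -0.15, 0], [85, 0.26, 0.5, -0.15, 0], [85, 0.26, 0.5, -0.15, 0]]])

```text
t: 2.85
tcp_pos: [0.632, 0.218, 0.1572]
tool_rot: [-0.704, 0.704, 0.067, -0.069]
ft_force: [-0.2, 0.4, 1.3]
finger_gap: 0.995
```

```bash
python3 - <<'E'
from station import *
from h import *
im=read_camera('scene'); cv2.imwrite('pics/s1.png',im[:,:,::-1]); im=read_camera('top'); cv2.imwrite('pics/t1.png',im[:,:,::-1])
a=cv2.resize(cv2.imread('pics/s1.png')[190:350,310:450],None,fx=2.8,fy=3.4*2.8/3.4,interpolation=2)
b=cv2.resize(cv2.imread('pics/t1.png')[130:290,180:300],None,fx=2.8,fy=2.8,interpolation=2)
cv2.imwrite('pics/c1.png',np.hstack([a,b]))
E
python3 st.py .632 .219 .088
```

```text
[0.6335 0.2178 0.1598]
[[ 0.982  0.003 -0.191]
 [ 0.191  0.     0.982]
 [ 0.003 -1.    -0.   ]]
yaw z deg 100.9912217017008
units to target [-0.015  0.718  0.014]
```

View pics/c1.png

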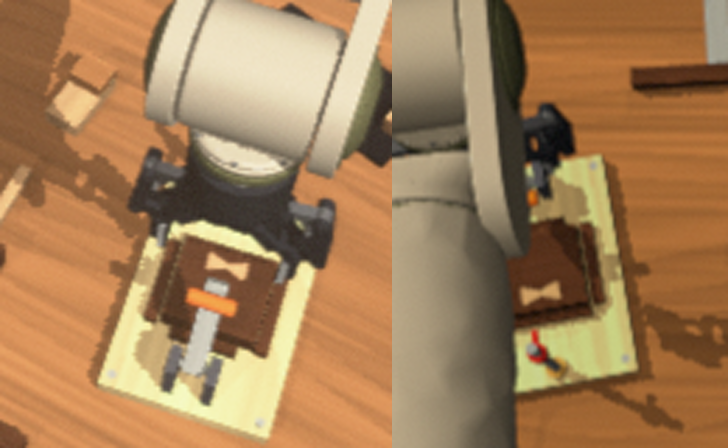

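Call:
arm_command(moves=[[[85, -0.01, 0.3, 0.01, 0], [85, -0.01, 0.5, 0.01, 0], [85, -0.01, 0.7, 0.01, 0], [85, -0.01, 0.7, 0.01, 0], [85, -0.01, 0.7, 0.01, 0]]])

```text
t: 3.37
tcp_pos: [0.6324, 0.2181, 0.089]
tool_rot: [0.704, -0.704, -0.068, 0.067]
ft_force: [0.4, -0.7, 0.7]
finger_gap: 0.997
```

```bash
python3 - <<'E'
from station import *
from h import *
im=read_camera('scene'); cv2.imwrite('pics/s2.png',im[:,:,::-1])
a=cv2.resize(im[190:350,310:450,::-1],None,fx=3.5,fy=3.5,interpolation=2)
cv2.imwrite('pics/c2.png',a)
E
python3 st.py .632 .219 .088
```

```text
[0.633  0.2182 0.09  ]
[[ 0.982  0.003 -0.19 ]
 [ 0.19   0.     0.982]
 [ 0.003 -1.    -0.   ]]
yaw z deg 100.97441876807557
units to target [-0.008  0.02   0.01 ]
```

View pics/c2.png

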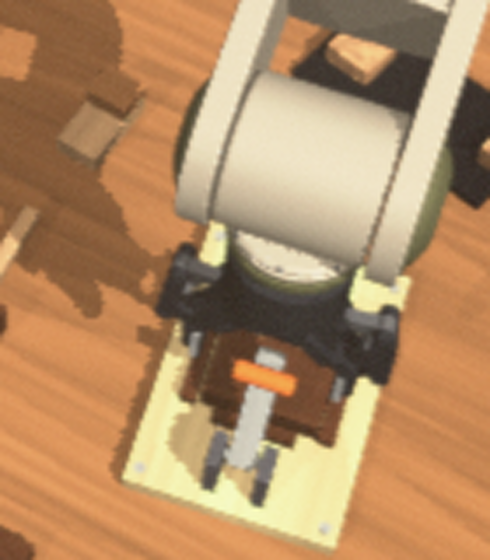

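Picture: the bar (264,377 in the crop) sits midway between the finger tips (195,345) and (340,387). I'll close on it.

Call:
arm_command(moves=[[[36, 0, 0, 0, 0], [36, 0, 0, 0, 0], [36, 0, 0, 0, 0], [36, 0, 0, 0, 0], [36, 0, 0, 0, 0], [36, 0, 0, 0, 0], [36, 0, 0, 0, 0], [36, 0, 0, 0, 0]]], squeeze=25)

```text
t: 4.08
tcp_pos: [0.6322, 0.2181, 0.0885]
tool_rot: [0.704, -0.704, -0.068, 0.067]
ft_force: [-2.5, 1.4, 4.9]
finger_gap: 0.44
```

```bash
python3 st.py .632 .219 .088; python3 - <<'E'
import numpy as np
r=.0667;a0=.227+.831
for a in np.linspace(.831,-.03,9):
    t=.227+a; print(round(a,2),((-r*np.cos(t)+r*np.cos(a0))*10).round(3),((r*np.sin(t)-r*np.sin(a0))*-10).round(3))
E
```

```text
[0.6322 0.2181 0.0885]
[[ 0.982  0.001 -0.191]
 [ 0.191  0.     0.982]
 [ 0.001 -1.     0.   ]]
yaw z deg 100.98341674110809
units to target [-0.     0.005  0.009]
0.83 0.0 -0.0
0.72 -0.061 0.039
0.62 -0.117 0.083
0.51 -0.168 0.134
0.4 -0.213 0.19
0.29 -0.252 0.25
0.19 -0.284 0.314
0.08 -0.309 0.381
-0.03 -0.327 0.451
```

Call:
arm_command(moves=[[[36, -0.03, 0.02, 0, 0], [36, -0.06, 0.04, 0, 0], [36, -0.09, 0.06, 0, 0], [36, -0.12, 0.085, 0, 0], [36, -0.145, 0.11, 0, 0], [36, -0.168, 0.135, 0, 0], [36, -0.19, 0.16, 0, 0], [36, -0.213, 0.19, 0, 0], [36, -0.213, 0.19, 0, 0]]])

```text
t: 4.83
tcp_pos: [0.6107, 0.2139, 0.0691]
tool_rot: [0.704, -0.704, -0.068, 0.068]
ft_force: [-4.4, -0.4, 5.0]
finger_gap: 0.446
```

Call:
arm_command(moves=[[[36, -0.02, 0.03, 0, 0], [36, -0.04, 0.06, 0, 0], [36, -0.055, 0.09, 0, 0], [36, -0.07, 0.12, 0, 0], [36, -0.085, 0.155, 0, 0], [36, -0.096, 0.19, 0, 0], [36, -0.106, 0.225, 0, 0], [36, -0.11, 0.245, 0, 0], [36, -0.11, 0.245, 0, 0]]])

```text
t: 5.58
tcp_pos: [0.5996, 0.2117, 0.0441]
tool_rot: [-0.704, 0.704, 0.067, -0.068]
ft_force: [-4.4, -0.7, 2.9]
finger_gap: 0.451
```

```bash
python3 st.py; python3 - <<'E'
from station import *
from h import *
print(sense()['ft_force'],sense()['finger_gap'])
im=read_camera('scene'); cv2.imwrite('pics/s3.png',im[:,:,::-1])
a=cv2.resize(im[190:350,310:450,::-1],None,fx=3.5,fy=3.5,interpolation=2)
cv2.imwrite('pics/c3.png',a)
E
```

```text
[0.5996 0.2117 0.0441]
[[ 0.982 -0.002 -0.191]
 [ 0.191 -0.     0.982]
 [-0.002 -1.     0.   ]]
yaw z deg 100.98740563718242
[-4.37939818 -0.65371823  2.93910005] 0.451414534777786
```

View pics/c3.png

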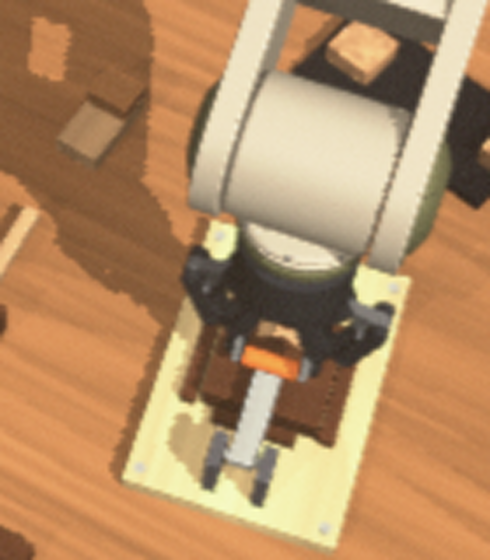

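Call:
arm_command(moves=[[[36, -0.004, 0.02, 0, 0], [36, -0.006, 0.03, 0, 0], [36, -0.006, 0.03, 0, 0]]])

```text
t: 5.88
tcp_pos: [0.5996, 0.2118, 0.0423]
tool_rot: [0.704, -0.704, -0.068, 0.068]
ft_force: [-6.9, -0.7, 10.3]
finger_gap: 0.45
```

Call:
arm_command(moves=[[[36, 0.003, 0.02, 0, 0], [36, 0.003, 0.02, 0, 0], [36, 0.003, 0.02, 0, 0], [36, 0.003, 0.02, 0, 0]]])

```text
t: 6.22
tcp_pos: [0.6001, 0.2119, 0.0416]
tool_rot: [0.704, -0.704, -0.068, 0.068]
ft_force: [-11.7, -1.8, 19.4]
finger_gap: 0.447
```

Call:
arm_command(moves=[[[70, 0, 0, 0, 0], [70, 0, 0, 0, 0], [70, 0, 0, 0, 0], [70, 0, 0, 0, 0], [70, 0, 0, 0, 0], [70, 0, -0.3, 0, 0], [70, 0, -0.6, 0, 0], [70, 0, -1, 0, 0], [70, 0, -1, 0, 0]]])

```text
t: 6.97
tcp_pos: [0.6031, 0.2122, 0.147]
tool_rot: [0.704, -0.704, -0.072, 0.063]
ft_force: [1.8, 0.1, 1.7]
finger_gap: 0.822
```

Call:
arm_command(moves=[[[70, 0, -0.1, -0.3, 0], [70, 0, -0.3, -0.6, 0], [70, 0, -0.5, -1, 0], [70, 0, -0.5, -1, 0]]])

```text
t: 7.3
tcp_pos: [0.6214, 0.1083, 0.1925]
tool_rot: [-0.703, 0.705, 0.068, -0.064]
ft_force: [-0.4, -0.2, 0.7]
finger_gap: 0.82
```

```bash
python3 st.py .564 -.208 .2; python3 - <<'E'
from station import *
from h import *
print(sense()['ft_force'],sense()['finger_gap'])
im=read_camera('scene'); cv2.imwrite('pics/s4.png',im[:,:,::-1])
a=cv2.resize(im[225:355,330:440,::-1],None,fx=4.5,fy=4.5,interpolation=2)
cv2.imwrite('pics/c4.png',a)
E
```

```text
[0.6214 0.1083 0.1925]
[[ 0.983  0.006 -0.186]
 [ 0.186 -0.002  0.983]
 [ 0.006 -1.    -0.003]]
yaw z deg 100.7176300558547
units to target [-1.152 -0.073 -3.001]
[-0.35331967 -0.15626098  0.65955434] 0.8197692175567844
```

View pics/c4.png

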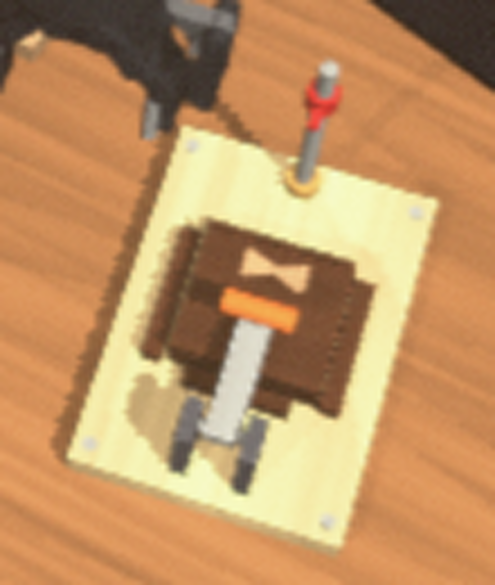

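Call:
arm_command(moves=[[[70, -0.1, 0, -0.25, 0.13], [70, -0.2, 0, -0.5, 0.27], [70, -0.3, 0, -0.75, 0.4], [70, -0.4, 0, -1, 0.53], [70, -0.4, 0, -1, 0.67], [70, -0.4, 0, -1, 0.8], [70, -0.4, 0, -1, 0.8]]])

```text
t: 7.93
tcp_pos: [0.5986, 0.0083, 0.1883]
tool_rot: [0.69, -0.69, 0.155, -0.154]
ft_force: [0.0, -0.0, -0.3]
finger_gap: 0.823
```

```bash
python3 st.py .566 -.211 .2; python3 - <<'E'
from fit2 import *
x=np.load('x.npy')
o=un([(259,310)],(330,225),4.5)
for a in(0,.05,.1):
    t=.2268+a; print(a,pj('scene',T(x[:3],np.array([[.08-.0667*np.cos(t),0,.052+.0667*np.sin(t)]])),x[12:18]*.002),o)
E
```

```text
[0.5986 0.0083 0.1883]
[[ 0.905 -0.001  0.426]
 [-0.426  0.     0.905]
 [-0.001 -1.    -0.   ]]
yaw z deg 64.7729509628586
units to target [ 0.639 -0.118 -2.123]
0 [[387.19657624 293.5247936 ]] [[387.16666667 293.5       ]]
0.05 [[387.23592002 293.24168719]] [[387.16666667 293.5       ]]
0.1 [[387.25515087 293.02413032]] [[387.16666667 293.5       ]]
```

Call:
arm_command(moves=[[[70, 0.1, 0, -0.25, 0.13], [70, 0.2, 0, -0.5, 0.27], [70, 0.3, 0, -0.75, 0.4], [70, 0.33, 0, -1, 0.53], [70, 0.33, 0, -1, 0.67], [70, 0.33, 0, -1, 0.76], [70, 0.33, 0, -1, 0.76]]])

```text
t: 8.52
tcp_pos: [0.5864, -0.0963, 0.1885]
tool_rot: [0.615, -0.615, 0.349, -0.349]
ft_force: [0.1, -0.1, -0.2]
finger_gap: 0.821
```

```bash
python3 st.py .566 -.211 .19
```

```text
[ 0.5864 -0.0963  0.1885]
[[ 0.512 -0.001  0.859]
 [-0.859  0.     0.512]
 [-0.001 -1.    -0.   ]]
yaw z deg 30.823582217600855
units to target [ 0.88  -0.016 -0.763]
```

Call:
arm_command(moves=[[[60, 0.2, 0, -0.2, 0.13], [60, 0.45, 0, -0.4, 0.27], [60, 0.65, 0, -0.6, 0.4], [60, 0.88, 0, -0.76, 0.53], [60, 0.88, 0, -0.76, 0.67], [60, 0.88, 0, -0.76, 0.775], [60, 0.88, 0, -0.76, 0.775], [60, 0.88, 0, -0.76, 0.775]]])

```text
t: 9.18
tcp_pos: [0.5664, -0.2106, 0.1888]
tool_rot: [0.483, -0.484, 0.516, -0.516]
ft_force: [-0.2, -0.3, 0.3]
finger_gap: 0.7
```

```bash
python3 st.py .566 -.211 .024;python3 - <<'E'
from station import *
from h import *
im=read_camera('scene'); cv2.imwrite('pics/s5.png',im[:,:,::-1])
a=cv2.resize(im[150:260,190:320,::-1],None,fx=4.5,fy=4.5,interpolation=2)
cv2.imwrite('pics/c5.png',a)
E
```

```text
[ 0.5664 -0.2106  0.1888]
[[-0.065 -0.     0.998]
 [-0.998  0.    -0.065]
 [-0.    -1.    -0.   ]]
yaw z deg -3.7211026775371856
units to target [ 0.005  1.648 -0.003]
```

View pics/c5.png

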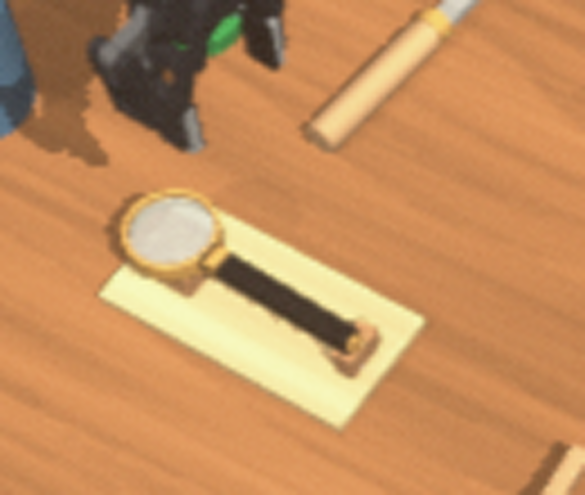

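Call:
arm_command(moves=[[[60, 0, 0.3, 0, 0], [60, 0, 0.65, 0, 0], [60, 0, 1, 0, 0], [60, 0, 1, 0, 0], [60, 0, 1, 0, 0]]])

```text
t: 9.65
tcp_pos: [0.5659, -0.2107, 0.0887]
tool_rot: [0.482, -0.483, 0.518, -0.516]
ft_force: [0.0, -0.3, 0.0]
finger_gap: 0.701
```

```bash
python3 st.py .566 -.211 .024;python3 - <<'E'
from station import *
from h import *
im=read_camera('scene'); cv2.imwrite('pics/s6.png',im[:,:,::-1])
a=cv2.resize(im[150:260,190:320,::-1],None,fx=4.5,fy=4.5,interpolation=2)
cv2.imwrite('pics/c6.png',a)
E
```

```text
[ 0.5659 -0.2107  0.0887]
[[-0.068 -0.002  0.998]
 [-0.998  0.001 -0.068]
 [-0.001 -1.    -0.002]]
yaw z deg -3.921040226484091
units to target [0.004 0.647 0.003]
```

View pics/c6.png

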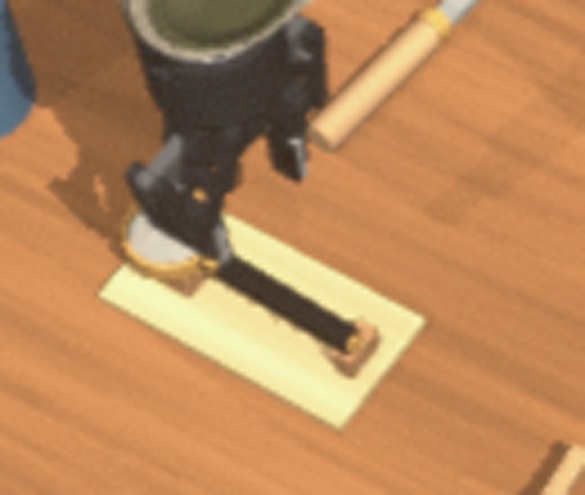

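Call:
arm_command(moves=[[[60, 0, 0.25, 0, 0], [60, 0, 0.4, 0, 0], [60, 0, 0.55, 0, 0], [60, 0, 0.64, 0, 0], [60, 0, 0.64, 0, 0], [60, 0, 0.64, 0, 0]]])

```text
t: 10.2
tcp_pos: [0.567, -0.2118, 0.0267]
tool_rot: [-0.482, 0.482, -0.517, 0.518]
ft_force: [0.2, -0.2, 0.6]
finger_gap: 0.702
```

```bash
python3 st.py .566 -.211 .024;python3 - <<'E'
from station import *
from h import *
im=read_camera('scene'); cv2.imwrite('pics/s7.png',im[:,:,::-1])
a=cv2.resize(im[150:260,190:320,::-1],None,fx=4.5,fy=4.5,interpolation=2)
cv2.imwrite('pics/c7.png',a)
E
```

```text
[ 0.567  -0.2118  0.0267]
[[-0.071  0.002  0.997]
 [-0.997 -0.001 -0.071]
 [ 0.001 -1.     0.002]]
yaw z deg -4.0626176687266895
units to target [-0.007  0.027 -0.011]
```

View pics/c7.png

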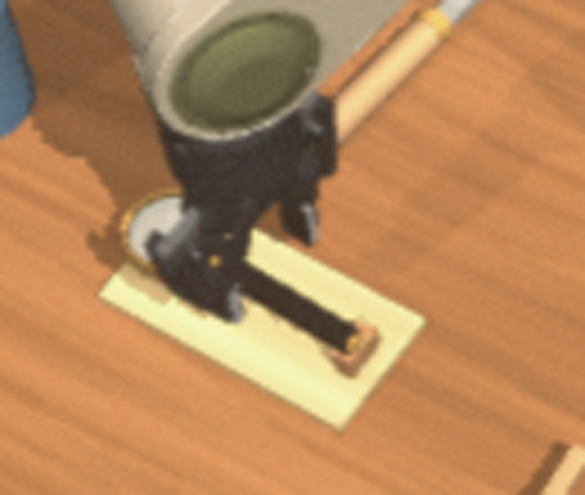

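Call:
arm_command(moves=[[[50, 0, 0.06, -0.01, 0], [40, 0, 0.06, -0.01, 0], [30, 0, 0.06, -0.01, 0], [25, 0, 0.06, -0.01, 0], [20, 0, 0.06, -0.01, 0], [10, 0, 0.06, -0.01, 0], [10, 0, 0.06, -0.01, 0], [10, 0, 0.06, -0.01, 0], [10, 0, 0.06, -0.01, 0], [10, 0, 0.06, -0.01, 0]]], squeeze=40)

```text
t: 11.08
tcp_pos: [0.5654, -0.2114, 0.0194]
tool_rot: [-0.482, 0.482, -0.517, 0.518]
ft_force: [-0.7, 0.7, 4.8]
finger_gap: 0.147
```

```bash
python3 st.py
```

```text
[ 0.5654 -0.2114  0.0194]
[[-0.071  0.     0.997]
 [-0.997 -0.    -0.071]
 [ 0.    -1.     0.   ]]
yaw z deg -4.099420500776327
```

Call:
arm_command(moves=[[[10, 0, 0, 0, 0], [10, 0, 0, 0, 0], [10, 0, -0.1, 0, 0], [10, 0, -0.25, 0, 0], [10, 0, -0.45, 0, 0], [10, 0, -0.7, 0, 0], [10, 0, -0.9, 0, 0], [10, 0, -1, 0, 0], [10, 0, -1, 0, 0], [10, 0, -1, 0, 0]]])

```text
t: 11.92
tcp_pos: [0.5649, -0.2111, 0.1185]
tool_rot: [0.482, -0.482, 0.518, -0.517]
ft_force: [-0.1, -0.4, -1.1]
finger_gap: 0.145
```

```bash
python3 st.py; python3 - <<'E'
from station import *
from h import *
print(sense()['ft_force'],sense()['torque'],sense()['finger_gap'])
im=read_camera('scene'); cv2.imwrite('pics/s8.png',im[:,:,::-1])
a=cv2.resize(im[150:260,190:320,::-1],None,fx=3,fy=3,interpolation=2)
im=read_camera('top'); cv2.imwrite('pics/t8.png',im[:,:,::-1])
b=cv2.resize(im[180:290,330:460,::-1],None,fx=3,fy=3,interpolation=2)
cv2.imwrite('pics/c8.png',np.hstack([a,b]))
E
```

```text
[ 0.5649 -0.2111  0.1185]
[[-0.071 -0.001  0.997]
 [-0.997  0.    -0.071]
 [-0.    -1.    -0.001]]
yaw z deg -4.09999667225239
[-0.09020508 -0.37075368 -1.08479129] [ 0.00686374 -0.01742852  0.00444718] 0.14543365555255452
```

View pics/c8.png

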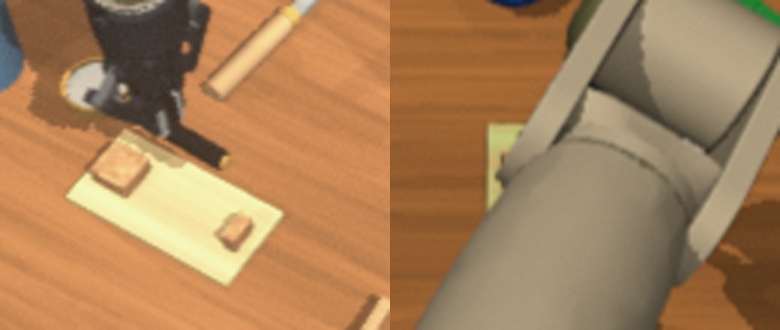

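Call:
arm_command(moves=[[[10, -0.2, -0.2, 0, 0], [10, -0.4, -0.4, 0, 0], [10, -0.65, -0.5, 0, 0], [10, -0.9, -0.5, 0, 0], [10, -1, -0.5, 0, 0], [10, -1, -0.5, 0, 0]]])

```text
t: 12.52
tcp_pos: [0.572, -0.1095, 0.168]
tool_rot: [0.482, -0.483, 0.518, -0.516]
ft_force: [-0.1, 0.4, -1.0]
finger_gap: 0.147
```

Call:
arm_command(moves=[[[10, -0.2, 0, -0.02, 0], [10, -0.4, 0, -0.04, 0], [10, -0.65, 0, -0.06, 0], [10, -0.9, 0, -0.08, 0], [10, -1, 0, -0.08, 0], [10, -1, 0, -0.08, 0]]])

```text
t: 13.02
tcp_pos: [0.5714, -0.0105, 0.1683]
tool_rot: [0.482, -0.483, 0.518, -0.517]
ft_force: [0.4, -0.2, -1.9]
finger_gap: 0.144
```

Call:
arm_command(moves=[[[10, -0.2, 0, -0.02, 0], [10, -0.4, 0, -0.04, 0], [10, -0.65, 0, -0.06, 0], [10, -0.9, 0, -0.08, 0], [10, -1, 0, -0.08, 0], [10, -1, 0, -0.08, 0]]])

```text
t: 13.52
tcp_pos: [0.5709, 0.0892, 0.1686]
tool_rot: [0.482, -0.482, 0.517, -0.517]
ft_force: [0.3, -0.3, -1.3]
finger_gap: 0.147
```

Call:
arm_command(moves=[[[10, -0.2, 0, -0.02, 0], [10, -0.4, 0, -0.04, 0], [10, -0.65, 0, -0.06, 0], [10, -0.9, 0, -0.08, 0], [10, -1, 0, -0.08, 0], [10, -1, 0, -0.08, 0]]])

```text
t: 14.02
tcp_pos: [0.5702, 0.1893, 0.1687]
tool_rot: [-0.482, 0.482, -0.517, 0.517]
ft_force: [-0.4, -0.7, -1.1]
finger_gap: 0.148
```

```bash
python3 st.py .5687 .2827 .13; python3 - <<'E'
from station import *
from h import *
print(sense()['ft_force'],sense()['torque'],sense()['finger_gap'])
im=read_camera('scene'); cv2.imwrite('pics/s9.png',im[:,:,::-1])
a=cv2.resize(im[170:350,300:450,::-1],None,fx=2.6,fy=2.6,interpolation=2)
im=read_camera('top'); cv2.imwrite('pics/t9.png',im[:,:,::-1])
b=cv2.resize(im[130:310,170:320,::-1],None,fx=2.6,fy=2.6,interpolation=2)
cv2.imwrite('pics/c9.png',np.hstack([a,b]))
E
```

```text
[0.5702 0.1893 0.1687]
[[-0.07  -0.     0.998]
 [-0.998 -0.    -0.071]
 [ 0.    -1.    -0.   ]]
yaw z deg -4.042708156635838
units to target [-0.931  0.386 -0.081]
[-0.42101778 -0.72963838 -1.09582917] [-0.00640482 -0.00689612  0.00157883] 0.14788670183687339
```

View pics/c9.png

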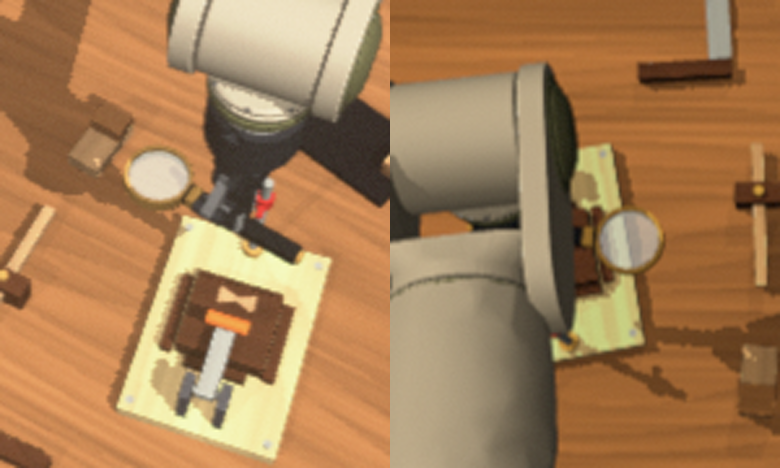

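```bash
python3 - <<'E'
from h import *
a=cv2.resize(cv2.imread('pics/s9.png')[220:280,340:425],None,fx=9,fy=9,interpolation=2); cv2.imwrite('pics/s9z.png',a)
b=cv2.resize(cv2.imread('pics/t9.png')[200:245,375-0-0:0+440],None,fx=9,fy=9,interpolation=2) if 0 else cv2.resize(cv2.imread('pics/t9.png')[200:245,235:285],None,fx=11,fy=11,interpolation=2); cv2.imwrite('pics/t9z.png',b)
E
```

```text
(no output)
```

View pics/s9z.png

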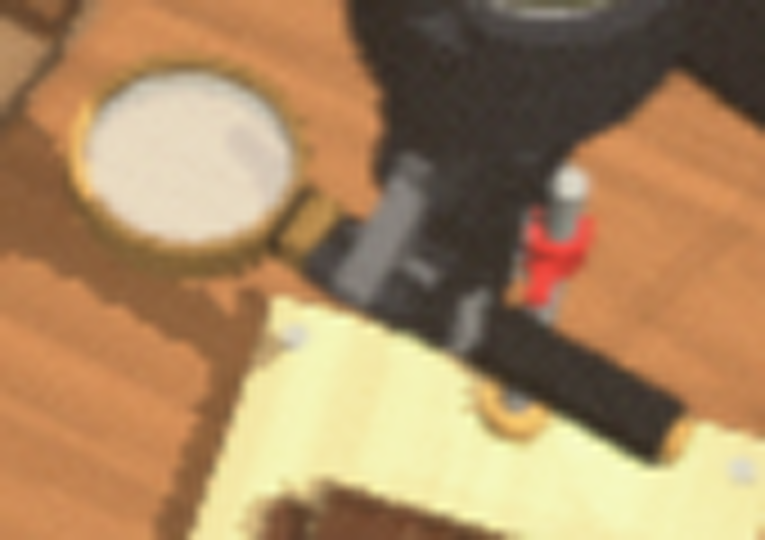

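View pics/t9z.png

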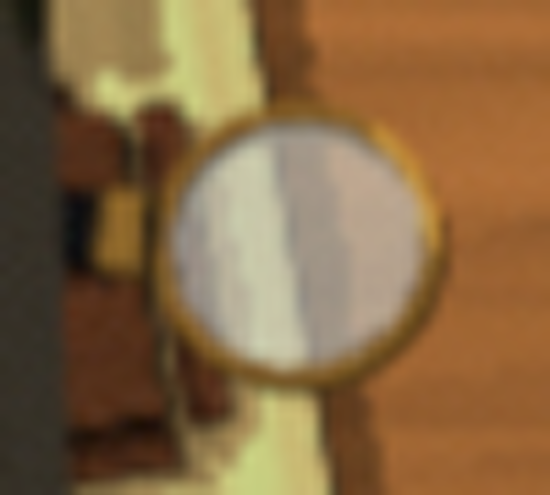

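```bash
cat > lens.py <<'E'
from fit2 import *
x=np.load('x.npy'); D={'top':x[6:12]*.002,'scene':x[12:18]*.002}
th=np.linspace(0,2*np.pi,90)
rim=np.vstack([np.c_[.03*np.cos(th),.03*np.sin(th),0*th+z] for z in(-.007,.007)])
def bbox(n,c,rot):
    u=pj(n,c+rim@rot.T,D[n]); return np.r_[u[:,0].min(),u[:,0].max(),u[:,1].min(),u[:,1].max()]
def ub(b,off,k): 
    a=un([(b[0],b[2]),(b[1],b[3])],off,k); return np.r_[a[0,0],a[1,0],a[0,1],a[1,1]]
def est(tb,sb,se,yaw0):
    def f(v):
        rot=R.from_euler('ZXY',[v[3],v[4],v[5]]).as_matrix(); c=v[:3]
        r=[]
        if tb is not None: r.append((bbox('top',c,rot)-tb)/.6)
        if sb is not None: r.append((bbox('scene',c,rot)-sb)/.6)
        if se is not None: r.append((pj('scene',(c+rot@np.array([0,.141,0]))[None],D['scene'])-se).ravel()/.8)
        r.append([(v[3]-yaw0)/.02,v[5]/.03,v[4]/.05]); return np.concatenate(r)
    s=least_squares(f,[.565,.11,.18,yaw0,0,0]); sd=np.sqrt(np.diag(np.linalg.inv(s.jac.T@s.jac)))
    return s.x,sd,f(s.x)
if __name__=='__main__':
    tb=ub((155,448,98,388),(235,200),11); sb=ub((68,304,57,274),(340,220),9); se=un([(678,440)],(340,220),9)
    v,sd,r=est(tb,sb,se,-.0705); print(v.round(4),sd.round(4));print(r.round(2))
    tcp=np.array([.5702,.1893,.1687]); print('pred',tcp+.078*np.array([-.0705,-.998,0])+[0,0,.0176], 'rel', v[:3]-tcp)
E
python3 lens.py
```

```text
[ 0.5646  0.1126  0.1862 -0.0761  0.0346 -0.014 ] [0.0008 0.0006 0.0017 0.0157 0.03   0.0288]
[-0.46  0.02 -0.34  0.78 -1.02  0.2  -1.29  1.45  0.27 -0.04 -0.28 -0.47
  0.69]
pred [0.564701 0.111456 0.1863  ] rel [-0.005633   -0.07666596  0.01752108]
```

```bash
python3 - <<'E'
from h import *
a=cv2.resize(cv2.imread('pics/s4.png')[232:272,385:420],None,fx=14,fy=14,interpolation=2)
b=cv2.resize(cv2.imread('pics/top0.png')[240:270,215:250],None,fx=14,fy=14,interpolation=2)
b=cv2.copyMakeBorder(b,0,a.shape[0]-b.shape[0],0,0,0)
m=np.hstack([a,b]); print(m.shape); m=m[:, :800] if m.shape[1]>800 else m
cv2.imwrite('pics/post.png',cv2.resize(a,None,fx=1,fy=1)); cv2.imwrite('pics/postt.png',b)
E
```

```text
(560, 980, 3)
```

View pics/post.png

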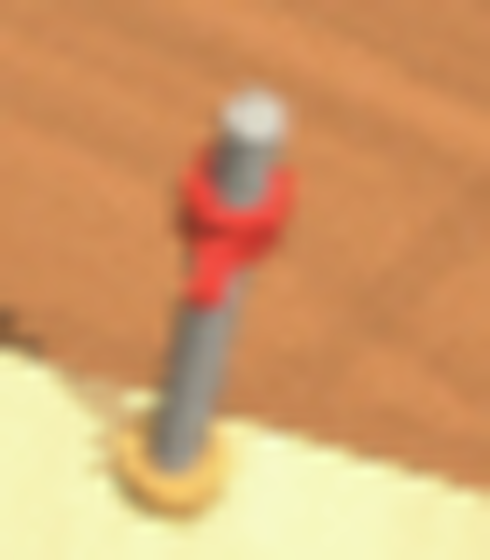

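View pics/postt.png

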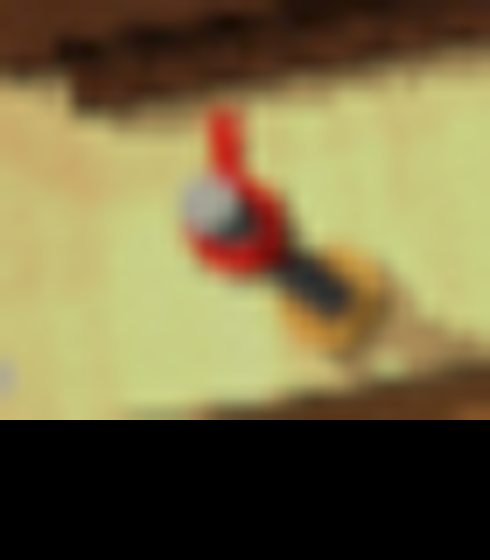

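```bash
python3 - <<'E'
from lens import *
def P(n,p): return pj(n,T(x[:3],np.array([p])),D[n])[0]
S=lambda a:un([a],(385,232),14)[0]; Tt=lambda a:un([a],(215,240),14)[0]
print('scene tip-top obs',S((205,300))-S((253,115)),'top obs',Tt((226,108))-Tt((211,200)))
print('abs', S((253,115)),P('scene',[-.092,0,.145]),Tt((211,200)),P('top',[-.092,0,.145]))
for h in(.108,.111,.114,.117,.120): print(h,P('scene',[-.072,0,h])-P('scene',[-.092,0,.145]),P('top',[-.072,0,h])-P('top',[-.092,0,.145]))
# collar centre height: 
for h in(.108,.111,.114,.117): print(h,'collar', P('scene',[-.092,0,h+.007])-P('scene',[-.092,0,.145]),P('scene',[-.092,0,h-.007])-P('scene',[-.092,0,.145]))
E
```

```text
scene tip-top obs [-3.42857143 13.21428571] top obs [ 1.07142857 -6.57142857]
abs [402.60714286 239.75      ] [402.84233365 239.77388259] [229.60714286 253.82142857] [229.40062093 254.06940507]
0.108 [-4.07682205 14.8629527 ] [ 1.64989893 -5.79365441]
0.111 [-3.92833418 14.23971466] [ 1.42013391 -5.98831879]
0.114 [-3.77921855 13.61384177] [ 1.18908456 -6.18407131]
0.117 [-3.62947117 12.98531729] [ 0.95674009 -6.38092109]
0.12 [-3.47908802 12.35412432] [ 0.72308958 -6.5788774 ]
0.108 collar [-1.56258016  6.51133427] [-2.26956116  9.45735246]
0.111 collar [-1.40927916  5.87252281] [-2.11922188  8.83088263]
0.114 collar [-1.25533211  5.2310193 ] [-1.96825521  8.20179845]
0.117 collar [-1.10073494  4.58680668] [-1.81665722  7.57008353]
```

Call:
arm_command(moves=[[[10, -0.2, 0, -0.02, 0], [10, -0.4, 0, -0.04, 0], [10, -0.6, 0, -0.06, 0], [10, -0.8, 0, -0.08, 0], [10, -0.925, 0, -0.08, 0], [10, -0.925, 0, -0.08, 0], [10, -0.925, 0, -0.08, 0]]])

```text
t: 14.7
tcp_pos: [0.5689, 0.2811, 0.1689]
tool_rot: [-0.482, 0.482, -0.518, 0.518]
ft_force: [-0.2, -0.3, -0.5]
finger_gap: 0.147
```

Call:
arm_command(moves=[[[10, 0, 0.15, 0, 0], [10, 0, 0.3, 0, 0], [10, 0, 0.45, 0, 0], [10, 0, 0.55, 0, 0], [10, 0, 0.65, 0, 0], [10, 0, 0.71, 0, 0], [10, 0, 0.71, 0, 0], [10, 0, 0.71, 0, 0], [10, 0, 0.71, 0, 0], [10, 0, 0.71, 0, 0]]])

```text
t: 15.53
tcp_pos: [0.5689, 0.2823, 0.0989]
tool_rot: [-0.482, 0.481, -0.517, 0.518]
ft_force: [0.4, 0.7, -1.9]
finger_gap: 0.146
```

```bash
python3 st.py .5688 .2821 .0977; python3 - <<'E'
from station import *
from h import *
print(sense()['ft_force'],sense()['torque'],sense()['finger_gap'])
im=read_camera('scene'); cv2.imwrite('pics/s10.png',im[:,:,::-1])
a=cv2.resize(im[225:300,360:440,::-1],None,fx=9,fy=8*9/8,interpolation=2)[:600]
cv2.imwrite('pics/c10.png',cv2.resize(im[232:298,365:450,::-1],None,fx=9,fy=9,interpolation=2))
im=read_camera('top'); cv2.imwrite('pics/t10.png',im[:,:,::-1])
b=cv2.resize(im[170:290,170:300,::-1],None,fx=4.5,fy=4.5,interpolation=2)
cv2.imwrite('pics/c10t.png',b)
E
```

```text
[0.5689 0.2823 0.0989]
[[-0.071  0.001  0.997]
 [-0.997  0.    -0.071]
 [-0.    -1.     0.001]]
yaw z deg -4.094891284534576
units to target [ 0.002  0.012 -0.   ]
[ 0.40240894  0.65935778 -1.94976946] [ 0.0572157  -0.04811335  0.03387771] 0.14620054903109006
```

View pics/c10.png

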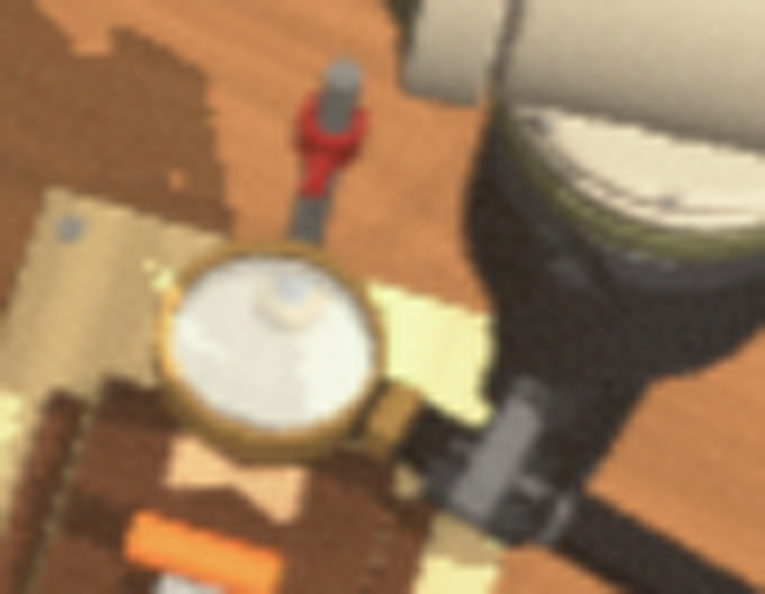

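View pics/c10t.png

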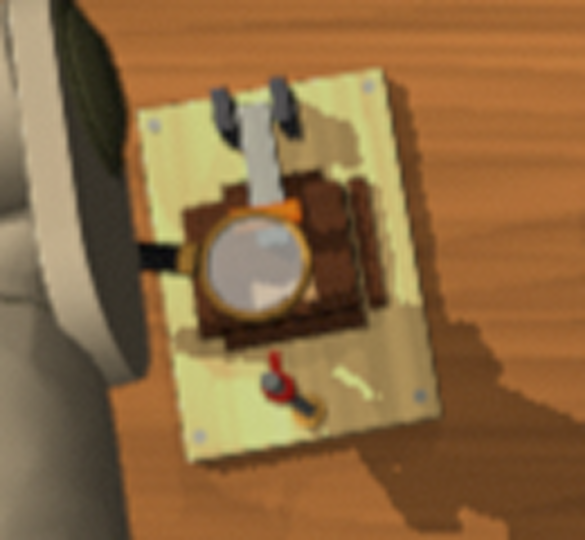

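```bash
python3 - <<'E'
from h import *
cv2.imwrite('pics/t10z.png',cv2.resize(cv2.imread('pics/t10.png')[205:275,200:260],None,fx=8.5,fy=8.5,interpolation=2))
E
```

```text
(no output)
```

View pics/t10z.png

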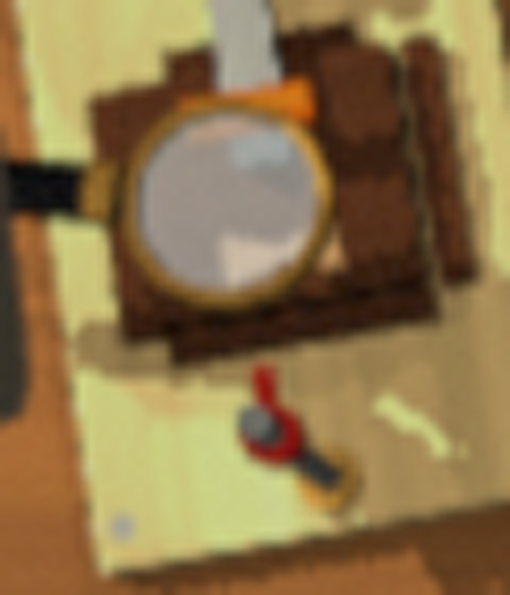

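```bash
python3 - <<'E'
from h import *
cv2.imwrite('pics/s10e.png',cv2.resize(cv2.imread('pics/s10.png')[270:330,410:480],None,fx=8,fy=8,interpolation=2))
E
python3 - <<'E'
from lens import *
import sys
tb=ub((120,333,93,310),(200,205),8.5); sb=ub((155,386,238,462),(365,232),9)
v,sd,r=est(tb,sb,None,-.0713); print(v.round(4),sd.round(4));print(r.round(2))
tip=T(x[:3],np.array([[-.072,0,.1153]])); inl_=T(x[:3],np.array([[-.023,0,.04]]))
print('expected',np.array([.5689-.0056,.2823-.0772,.0989+.0176]),'inlay',inl_)
S=lambda a:un([a],(365,232),9)[0]; Tt=lambda a:un([a],(200,205),8.5)[0]
print('scene tip',S((315,190)),pj('scene',tip,D['scene']),'top tip',Tt((262,370)),pj('top',tip,D['top']))
print('posttop',S((342,75)),pj('scene',T(x[:3],np.array([[-.092,0,.145]])),D['scene']))
E
```

```text
[ 0.5628  0.207   0.1173 -0.0715  0.026  -0.0035] [0.0008 0.0007 0.0019 0.02   0.0477 0.0293]
[-0.34  0.81  0.17 -0.22 -0.61  1.   -0.63  0.74 -0.01 -0.12  0.52]
expected [0.5633 0.2051 0.1165] inlay [[0.56315487 0.20494778 0.04      ]]
scene tip [399.55555556 252.66666667] [[399.12792783 253.1156903 ]] top tip [230.38235294 248.08823529] [[230.48918255 247.80016745]]
posttop [402.55555556 239.88888889] [[402.84233365 239.77388259]]
```

View pics/s10e.png

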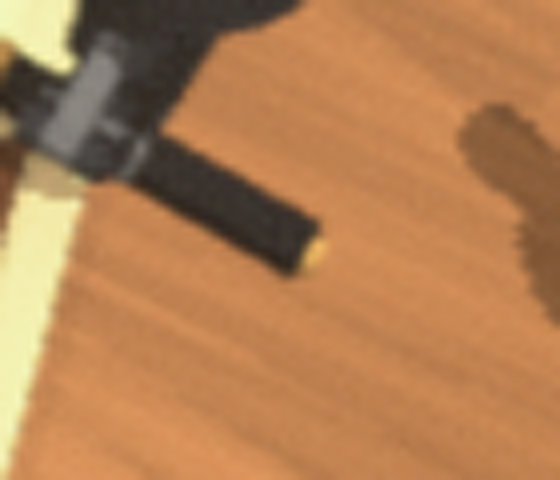

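```bash
python3 - <<'E'
from lens import *
tb=ub((120,333,93,310),(200,205),8.5); sb=ub((155,386,238,462),(365,232),9); se=un([(316,250)],(410,270),8)
v,sd,r=est(tb,sb,se,-.0713); print(v.round(4),sd.round(4));print(r.round(2))
c=np.array([.563,.2062,.1168])
for t in(-.04,0,.04): print(t,pj('scene',(c+.141*np.array([.071*np.cos(t),.9975*np.cos(t),np.sin(t)]))[None],D['scene']),se)
# inlay observed before, corrected cams, at z=.04
for n,uv in(('top',inl[0]),('scene',inl[1])):
    f=lambda q:(pj(n,np.array([[q[0],q[1],.04]]),D[n])-uv).ravel(); print(n,least_squares(f,[.56,.2]).x)
E
```

```text
[ 0.5628  0.2068  0.1174 -0.0733  0.0358 -0.0032] [0.0008 0.0007 0.0019 0.0163 0.0335 0.0292]
[-0.17  0.96  0.16 -0.22 -0.74  0.81 -0.72  0.59  0.77  0.4  -0.1  -0.11
  0.72]
-0.04 [[448.44216499 303.0713805 ]] [[449.0625 300.8125]]
0 [[448.99395155 302.05596991]] [[449.0625 300.8125]]
0.04 [[449.45913162 300.97913887]] [[449.0625 300.8125]]
top [0.56288912 0.2057653 ]
scene [0.56239805 0.20590274]
```

```bash
python3 - <<'E'
from lens import *
# at rest, level: bbox from initial crops
tb=ub((485,673,126,310),(350,210),8); sb=ub((133,318,93,260),(200,180),8); se=un([(545,367)],(200,180),8)
def run(tb,sb,se,x0):
    import lens
    def f(v):
        rot=R.from_euler('ZX',[v[3],v[4]]).as_matrix(); c=v[:3]
        return np.concatenate([(bbox('top',c,rot)-tb)/.6,(bbox('scene',c,rot)-sb)/.6,(pj('scene',(c+rot@np.array([0,.141,0]))[None],D['scene'])-se).ravel()/.8,[v[4]/.05]])
    s=least_squares(f,x0); return s.x.round(4),s.fun.round(2)
print(run(tb,sb,se,[.56,-.29,.037,-.07,0]))
tb=ub((120,333,93,310),(200,205),8.5); sb=ub((155,386,238,462),(365,232),9); se=un([(316,250)],(410,270),8)
print(run(tb,sb,se,[.56,.2,.117,-.07,0]))
E
```

```text
(array([ 0.561 , -0.2873,  0.04  , -0.0889,  0.0397]), array([-0.74,  0.65, -0.42,  0.6 , -0.19, -0.23, -0.06, -0.06,  0.33,
        0.3 ,  0.79]))
(array([ 0.5628,  0.2068,  0.1175, -0.0778,  0.0424]), array([-0.17,  0.94,  0.16, -0.22, -0.7 ,  0.81, -0.72,  0.57,  0.7 ,
        0.43,  0.85]))
```

Call:
arm_command(moves=[[[10, 0.004, 0.008, 0, 0], [10, 0.004, 0.015, 0, 0], [10, 0.004, 0.015, 0, 0], [10, 0.004, 0.015, 0, 0], [10, 0.004, 0.015, 0, 0], [10, 0.004, 0.015, 0, 0], [10, 0.004, 0.015, 0, 0], [10, 0.004, 0.015, 0, 0], [10, 0.004, 0.015, 0, 0], [10, 0.004, 0.015, 0, 0], [10, 0.004, 0.015, 0, 0], [10, 0.004, 0.015, 0, 0]]])

```text
t: 16.63
tcp_pos: [0.5685, 0.2818, 0.0966]
tool_rot: [-0.482, 0.482, -0.518, 0.518]
ft_force: [-0.4, -0.8, -0.7]
finger_gap: 0.148
```

```bash
python3 st.py .5688 .2816 .0975; python3 - <<'E'
from station import *
from h import *
s=sense();print(s['ft_force'],abs(s['qvel']).max(),s['finger_gap'])
a=read_camera('scene')[:,:,::-1]; b=read_camera('top')[:,:,::-1]
cv2.imwrite('pics/s11.png',a);cv2.imwrite('pics/t11.png',b)
cv2.imwrite('pics/c11.png',np.hstack([cv2.resize(a[230:350,350:450],None,fx=4,fy=4,interpolation=2),cv2.resize(b[170:290,200:290],None,fx=4,fy=4,interpolation=2)]))
cv2.imwrite('pics/c11w.png',a)
E
```

```text
[0.5685 0.2818 0.0966]
[[-0.071  0.     0.997]
 [-0.997  0.    -0.071]
 [-0.    -1.     0.   ]]
yaw z deg -4.099277266212563
units to target [ 0.002 -0.009  0.004]
[-0.35942088 -0.79415518 -0.65568045] 0.0017006710765542733 0.14843883917702144
```

View pics/c11.png

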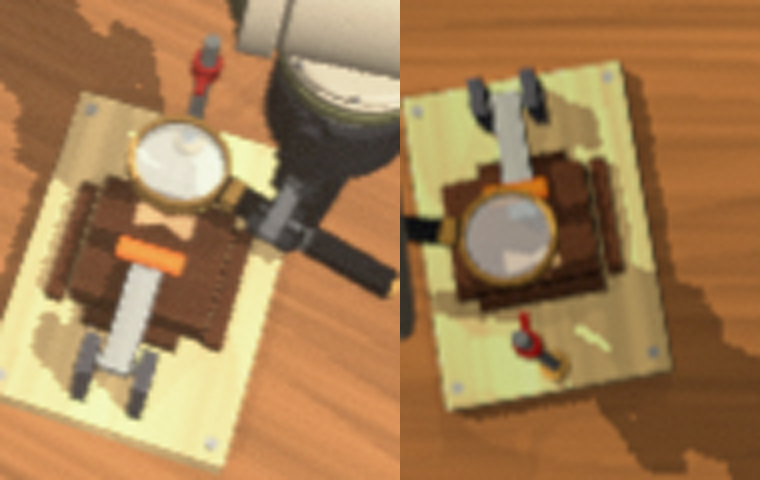

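View pics/c11w.png

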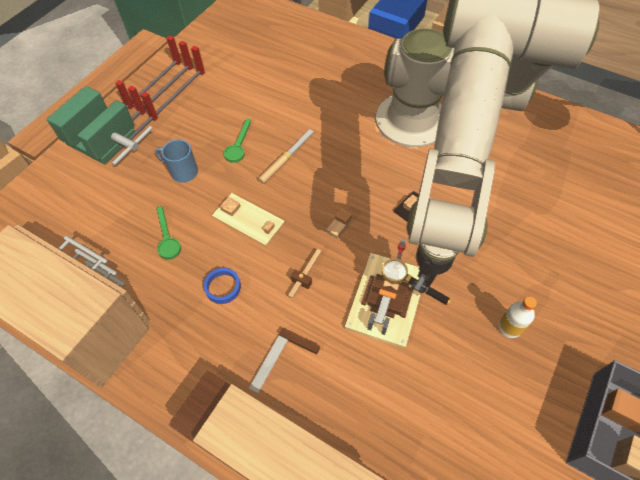

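Call:
arm_command(moves=[[[10, 0, -0.007, 0.003, 0], [10, 0, -0.007, 0.003, 0], [10, 0, -0.007, 0.003, 0], [10, 0, -0.007, 0.003, 0], [10, 0, -0.007, 0.003, 0], [10, 0, -0.007, 0.003, 0], [10, 0, -0.007, 0.003, 0], [10, 0, -0.007, 0.003, 0], [10, 0, -0.007, 0.003, 0], [10, 0, -0.007, 0.003, 0]]])

```text
t: 17.57
tcp_pos: [0.5688, 0.2818, 0.0973]
tool_rot: [-0.482, 0.482, -0.518, 0.518]
ft_force: [0.5, -1.1, -1.4]
finger_gap: 0.146
```

```bash
python3 - <<'E'
from station import *
s=sense();print(s['tcp_pos'],abs(s['qvel']).max(),s['ft_force'])
print(close_job())
E
```

```text
[0.5687552  0.28180042 0.09728603] 0.0018500104019019636 [ 0.48209057 -1.06417418 -1.41336021]
the job is handed in; nothing more can be done
None
```

I swung the clamp fully down, then lifted the hand lens off its rest and handed the job in holding it over the inlay, at 17.6 s of the 54 s allowed.

- **Clamp:** I pinched the orange crossbar and followed its arc until the push met a firm stop at about 19 N. A picture afterwards matched the arm being level, though the picture alone can't tell small angles apart.
- **Lens position:** It is within about 1 mm of the inlay centre horizontally. Its height is about 115 mm by the arm's own reading, against about 115 mm measured for the pointer tip (my estimates ranged from 114.7 to 115.8 mm). The rim shows clear of the clamp, pointer and sample, and the arm was still, with only the lens's weight on the wrist.
- **Disagreements:** Before the last small height corrections, the cameras put the lens about 1 mm higher than the arm did. They also showed a tilt of about 2 degrees. They gave the same tilt, and a height 3 mm too great, when the lens lay level on its rest, so I took both as camera bias.
- **Other things:** The last pictures show the pointer, the sample and the other things on the bench where they started.

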